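Square the mould board and throw the lift-collar lever

ROBOT

A 6-joint arm with a two-finger parallel gripper is mounted at the origin on the work surface. World frame = base frame: x ahead of the robot, y to its left, z up, the work surface at z = 0. Lengths are in m, angles in rad, forces in N, time in s.
With the tool pointing down it reaches from about 0.3 to 0.775 m from the base axis. Payload 14.6 kg.
Tool frame: the origin (TCP) lies midway between the tips of the shut fingers; the grasp point (between the pads) lies 19 mm behind it (ctrl.grip_depth is the z of the grasp point in the tool frame, in m); z points along the fingers, y is the line along which they close (so a half turn about z gives the same grasp; the last joint's range is limited). The gripper opens to 94 mm and grips with 3 to 60 N. Pads are 16 mm wide; open, the fingers measure 119 mm over their backs; the gripper's body (75 mm by 177 mm) begins 78 mm behind the grasp point.
Start: joints at [1.271, 0.3, 1.521, -0, 1.321, -0.067], TCP at [0.127, 0.535, 0.205] pointing down, gripper open.
Joint ranges: [-3.03, 3.03], [-0.79, 2.21], [0.23, 2.52], [-1.04, 4.18], [0, 3.07], [-2.55, 2.55]. Speed limits (rad/s): [2.22, 2.22, 2.57, 3.14, 3.14, 3.14].

INTERFACE

Orientations are given as [roll, pitch, yaw] about the fixed x, y, z axes, in that order (R = Rz(yaw) Ry(pitch) Rx(roll)).
In Python, from station import ctrl gives the robot as it stands. The module is installed in compiled form; this text tells all that it offers.
- The arm moves only by the tool carry_out, never from a script. Its argument "commands" is a list of rows, each a list of 3 entries, a list of its own where there are three numbers: the closure, from 0 (fully open) to 1 (shut), then the shift along the tool's x, y, z in mm, then the turn, a rotation vector about the tool's x, y, z in rad. In form: [[gripper, [tx, ty, tz], [wx, wy, wz]], ...]. A call has 1 to 10 rows; each row shifts and turns the commanded pose from where the row before left it, along the tool's axes as they then stand; what a row does not reach is not made up. A row lasts 1/8 s, in which the tool goes at most 62.5 mm and 10.7 degrees, less where a joint would pass 70% of its speed; a pose out of reach is approached as far as the arm can. A call with a gripper value outside its range is refused whole. The fingers move at their own pace and stop on an object; "squeeze" is the grip in N (left out, the last holds). Time passes only in rows, so rows that do not move let the fingers close. It gives the time, the measured TCP pose, the force, the opening and the grip force at its end, in the units of the state.
- ctrl.get_obs(): the state, without advancing time (a new reading comes with each control period).
- ctrl.camera(name): name is "side" or "top" or "wrist"; returns a dict with "img" (420x560x3 uint8, blue, green, red), "camera_matrix" (3x3 intrinsics, pixels), "k1" (the pictures are not rectified: a ray, as slopes to the right and down, at radius r is drawn at 1 + k1 r^2 times it, then the intrinsics apply), "rvec" (rotation vector, rad) and "tvec" (3), from world to camera coordinates, as OpenCV has them. Camera axes: x right, y down, z forward; pixel columns grow to the right and rows downward; lengths in m; the calibration is good to about 2 mm. A picture is of the moment at which its call begins. There is no depth.
- ctrl.hand_in(): hands the job in; it is judged then, once.
Trained networks look in the newest picture that a camera, given by its name, has taken for a name from the list of things; names that differ only in an ending like _2 or _b are one class to them, and where a whole thing is asked for, a point or a joint stands for the part that bears it (a point fixed in the world has none). Each returns a list of dicts, best first, with "score" (0 to 1); they miss things now and then, are a little off and sometimes report something else, mostly with a low value. They report only what shows in the picture. A call takes as long as a camera call. They do not tell look-alikes from the thing itself.
- ctrl.outline_of(thing, camera): "region" (420x560 bool, what is visible of it).
- ctrl.place_of(thing, camera): "at" ([x, y, z] in m, in world coordinates, good to about 4 mm: a listed point, or the origin of a listed thing).
The state is a dict: "time_s": time; "qpos": joint angles; "joint_vel": joint speeds; "tau": joint torques, N m; "ee_pos": TCP position; "eef_rot": TCP orientation; "force": force on the tool from outside, world axes, zero at the start; "moment": the same for the moment, N m; "grip_width": finger opening in m; "grip_force": force on a finger pad.
Only numpy, scipy, OpenCV 4.12 (cv2) and the standard library are available. Lean on these libraries where they do the work, as an engineer would, in place of code of your own. Each camera call takes 0.05 s, during which the arm holds its last target. There are 200 camera calls.

TASK

On the pressing station, slide the loose top mould board, without lifting or tipping it, until it sits flush against both steel fences. Then lift the spring-loaded locking collar on the station's lever, swing the lever all the way over to its far end so that the hold-down tongue comes out over the board, and let the collar drop back down to lock it there. Leave the other things on the bench where they are.

Things in the scene. Friction and masses are not known exactly. Their poses are not given: they have to be found in the camera images.
- station: Fixed pressing station. Origin on the bench, below where the board's centre belongs; x away from the robot, y left, z up. Plywood bed 15 mm thick, x -100 to 85, y -140 to 225 mm. On it a fixed lower mould half 116 x 196 mm, top at z 40, centred on the origin. Steel fences at the far (+x) and left (+y) sides; near and right sides are open.
- far_fence (a point): Middle of the far fence's inner face at its top edge: station (60, 0, 60) mm. The face runs along y from -95 to 95 mm, 12 mm thick.
- left_fence (a point): Middle of the left fence's inner face at its top edge: station (0, 100, 60) mm. The face runs along x from -45 to 45 mm, 12 mm thick. Two tongue guides on it reach z 76 mm at x = -21 and +21.
- cover_mid (a point): Centre of the loose top mould board: brown wood, 120 (x) x 200 (y) x 22 mm plus ribs 3 mm high on top, 0.27 to 0.53 kg. It lies on the lower mould half (underside at z 40, this point at z 51 mm), its centre 18 to 40 mm (x) and 18 to 50 mm (y) short of its place, turned up to 8 degrees. Flush and square, this point is at station x = 0, y = 0 and its axes are the station's.
- tongue (a joint): Flat steel hold-down tongue, 30 mm wide, 6 mm thick, z 68.5 to 74.5 mm, lying along station y at x = 0 over the left fence. 0: its end is at y = 102 mm; the lever drives it out over the board to 0.03 m (y = 72 mm).
- lever_pivot (a point): On the lever's hinge axis, at station (0, 180, 50) mm; axes as the station's, hinge along y. Grey housing around it: x -32 to 32, y 111 to 215 mm, top at z 68 up to y = 145, beyond that z 43. Two steel cheek plates 16 mm either side of the point (6 mm thick, z up to 72 mm, x -26 to 26) each with a tooth in the middle, top at z 87 mm.
- lever (a joint): Lever angle: 0 = near end, leaning 0.42 rad toward station -x; 0.42 = upright; 0.84 = far end, leaning 0.42 rad toward +x. Steel rod 10 mm thick, black ball 16 mm wide centred 123 mm from the pivot. Unlocked, it swings with under 1 N and drops by its weight to the end it leans to. With the collar down it is locked at either end, with about 0.1 rad of play.
- collar (a joint): How far the collar is lifted along the lever, away from the pivot: 0 = down (locked), 0.014 m = top stop. A spring pulls it down with about 3 to 4 N. Its cross pin catches on the teeth of the cheek plates; lifted 10 mm or more it clears them and the lever swings over.
- collar_grip (a point): Middle of the collar's finger flange, on the lever's axis, 70 mm from the pivot when down; z along the lever. The flange is an aluminium disc 34 mm wide and 9 mm thick on a plain neck 18 mm wide that runs from 26 to 86 mm from the pivot, with a cross pin (8 mm thick, 50 mm long along y) 32 mm from the pivot. It can be pinched at its rim or hooked from below. Fingers fit either side along station y.
- puck: Bystander: black steel weight, 48 mm wide, 38 mm high, standing on the bed's near left corner. Origin under its centre.
- glue: Bystander: white bottle, 56 mm wide, 140 mm high, left of the station. Origin under its centre.
- tin: Bystander: tin, 72 mm wide, 75 mm high, right of the station. Origin under its centre.
- gauge: Bystander: wooden plate with round holes, 50 x 150 x 6 mm, flat on the bench before the station. Origin under its centre.
- driver: Bystander: screwdriver lying behind the station.
- spare: Bystander: dark wooden block 50 x 90 x 18 mm lying before the station on the left. Origin under its centre.
Mind the look-alikes: they are no part of the job. What is shaped like the part that bears cover_mid but blue is not meant.

How it is judged:
On the way, in this order (a step that is already met when the one before it is completed fails the run):
1. the top board is flush against both fences (within 3 mm and 0.025 rad) while the lever is still locked at its near end (x of cover_mid in the frame of station between -0.003 and 0.003 m and y of cover_mid in the frame of station between -0.003 and 0.003 m and angle between the x axis of cover_mid and the x axis of station, either way round below 0.025 rad and value of joint lever below 0.15 rad), for 0.2 s.
2. the collar is lifted at least 8 mm with the lever still near its first end (value of joint collar above 0.008 m and value of joint lever below 0.3 rad), for 0.05 s.
At the end, for the whole second after the job is handed in: The top board lies flat on the lower half with its centre within 3 mm of the flush position in station x and y and square within 0.025 rad; the lever is at its far end (over 0.73 rad), the collar is down again (under 3 mm), and everything is at rest (x of cover_mid in the frame of station between -0.003 and 0.003 m and y of cover_mid in the frame of station between -0.003 and 0.003 m and angle between the x axis of cover_mid and the x axis of station, either way round below 0.025 rad and z of cover_mid in the frame of station between 0.047 and 0.055 m and value of joint lever above 0.73 rad and value of joint collar below 0.003 m and linear speed of cover below 0.02 m/s and velocity of joint lever below 0.05 rad/s); the robot touches nothing.
It fails at once if the top board is lifted more than 12 mm or tipped more than 0.15 rad (z of cover_mid in the frame of station above 0.063 m or angle between cover_mid's own z axis and vertical above 0.15 rad).
It fails at once if a bystander is moved more than 40 mm (distance of any of puck, glue, tin, gauge, driver, spare from where it was at the start of the episode above 0.04 m).
It also fails if it takes over 59 s, if anything falls off the work surface, if the arm or the gripper's body presses on something with over 40 N, if the wrist force passes 120 N, or if a joint passes its speed limit or range.

## Working session

There is one attempt and no reset: what is moved stays moved. The work goes in short steps, Python scripts to look and compute and a tool call to move; the robot and the scene stay as the last step left them, time stands still between calls to the robot, and variables do not carry over. Pictures are saved under pics/ and viewed, at most 10 in all, crops included, and the job is handed in when it is done.

Besides the shell and the picture viewer there is one more tool, called after "Emit:" as name(argument=value, ...), one argument or row to a line, values as JSON. carry_out: Moves the arm, as the interface text tells. Its arguments: {"type":"object","properties":{"commands":{"type":"array","items":{"type":"array"}},"squeeze":{"type":"number"}},"required":["commands"]}

```bash
mkdir -p pics; cat > h.py <<'E'
import numpy as np, cv2
from scipy.spatial.transform import Rotation as R
from station import ctrl
def proj(c,P):
    P=np.atleast_2d(P); X=P@cv2.Rodrigues(np.array(c['rvec'],float))[0].T+np.ravel(c['tvec'])
    s=X[:,:2]/X[:,2:]; s=s*(1+c['k1']*(s**2).sum(1,keepdims=True)); K=np.array(c['camera_matrix'])
    return s*[K[0,0],K[1,1]]+K[:2,2]
def pix2z(c,uv,z):
    K=np.array(c['camera_matrix']); d=(np.atleast_2d(uv)-K[:2,2])/[K[0,0],K[1,1]]; s=d.copy()
    for _ in range(20): s=d/(1+c['k1']*(s**2).sum(1,keepdims=True))
    Rm=cv2.Rodrigues(np.array(c['rvec'],float))[0]; o=-Rm.T@np.ravel(c['tvec'])
    r=np.c_[s,np.ones(len(s))]@Rm
    return o+r*((z-o[2])/r[:,2])[:,None]
E
python3 - <<'E'
from h import *
ims=[]
for n in ("top","side"):
    c=ctrl.camera(n); cv2.imwrite(f'pics/{n}0.png',c['img'])
    for t in ['station','far_fence','left_fence','cover_mid','lever_pivot','collar_grip','puck','glue','tin','gauge','spare','driver']:
        print(n,t,[(np.round(d['at'],4).tolist(),round(d['score'],2)) for d in ctrl.place_of(t,n)][:3])
o=ctrl.get_obs();print(o['time_s'],o['ee_pos'],o['eef_rot'],o['grip_width'],ctrl.grip_depth)
E
```

```text
top station [([0.5547, -0.0303, 0.0546], 0.48)]
top far_fence [([0.6439, 0.0107, 0.0628], 0.88)]
top left_fence [([0.5904, 0.1151, 0.0596], 0.55)]
top cover_mid [([0.2345, -0.3336, 0.0144], 0.91), ([0.5587, -0.0326, 0.0499], 0.78), ([0.2231, 0.2992, 0.0085], 0.73)]
top lever_pivot [([0.5919, 0.19, 0.0543], 0.59)]
top collar_grip [([0.4159, -0.1656, -0.0014], 0.69), ([0.5591, 0.1956, 0.1135], 0.58), ([0.5307, -0.3623, 0.0002], 0.21)]
top puck [([0.5128, 0.1744, 0.0159], 0.91)]
top glue [([0.6376, 0.3304, -0.0012], 0.8), ([0.6451, 0.012, 0.0631], 0.69), ([0.7471, 0.0444, -0.0006], 0.23)]
top tin [([0.5298, -0.3624, -0.0006], 0.82)]
top gauge [([0.4127, -0.1653, -0.0009], 0.61)]
top spare [([0.4184, 0.226, -0.0031], 0.92)]
top driver [([0.7427, 0.0444, 0.0026], 0.63), ([0.5586, 0.1955, 0.1163], 0.63)]
side station []
side far_fence [([0.6449, 0.0146, 0.0559], 0.61)]
side left_fence [([0.5888, 0.114, 0.0596], 0.85)]
side cover_mid [([0.5541, -0.0248, 0.0517], 0.84), ([0.2291, -0.3308, 0.0125], 0.73), ([0.2216, 0.3026, 0.0133], 0.67)]
side lever_pivot [([0.5891, 0.1925, 0.046], 0.92)]
side collar_grip [([0.5597, 0.1897, 0.1175], 0.51), ([0.5869, 0.1927, 0.0479], 0.24)]
side puck [([0.5147, 0.1729, 0.0172], 0.48)]
side glue [([0.6342, 0.3229, -0.0001], 0.92)]
side tin [([0.5308, -0.3591, -0.0013], 0.57)]
side gauge [([0.5858, 0.1937, 0.0487], 0.68), ([0.4148, -0.1682, 0.0019], 0.63)]
side spare [([0.4193, 0.229, 0.0033], 0.56)]
side driver [([0.7429, 0.0441, 0.0016], 0.74)]
1.3 [0.12687873 0.53516361 0.20543555] [-3.14156697e+00 -1.48158980e-05  2.90878812e+00] 0.09422348441118006 -0.0188
```

View pics/top0.png

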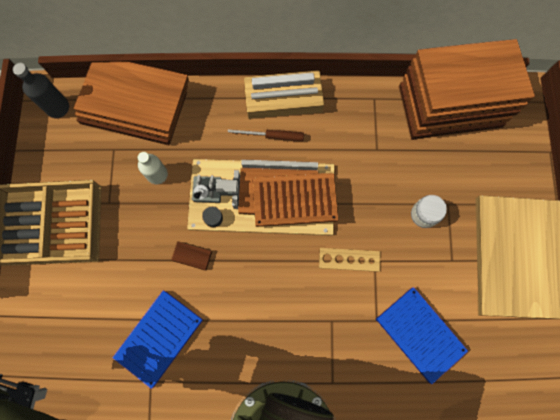

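View pics/side0.png

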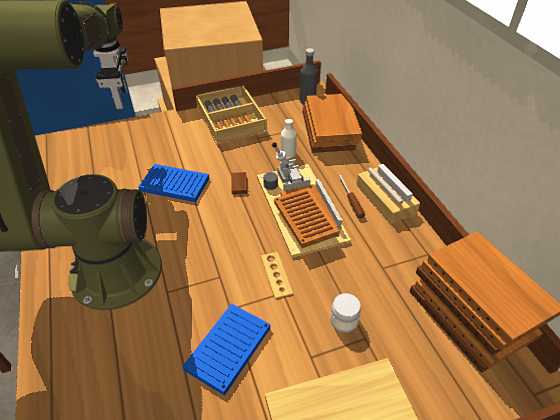

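The board meant is the brown ribbed one on the station, at top pixel (295,197). The blue ones at (158,338) and (422,335) are look-alikes. I'll confirm this in a crop, with the predicted geometry drawn on it.

```bash
cat >> h.py <<'E'
def S(p,st): # station->world ; st=(x,y,yaw)
    p=np.atleast_2d(np.array(p,float)); c,s=np.cos(st[2]),np.sin(st[2])
    return np.c_[p[:,0]*c-p[:,1]*s+st[0],p[:,0]*s+p[:,1]*c+st[1],p[:,2]]
E
python3 - <<'E'
from h import *
from scipy.optimize import least_squares
obs=[((.06,0,.06),[.6444,.0125]),((0,.1,.06),[.5896,.1145]),((0,.18,.05),[.5905,.191])]
f=lambda s: np.concatenate([(S(p,s)[0,:2]-w) for p,w in obs])
st=least_squares(f,[.59,.01,0]).x; print(st)
c=ctrl.camera('top'); s=5; x0,y0=182,148
im=cv2.resize(c['img'][y0:y0+95,x0:x0+160],None,fx=s,fy=s,interpolation=cv2.INTER_CUBIC)
for poly,col in [([(-.1,-.14,.015),(.085,-.14,.015),(.085,.225,.015),(-.1,.225,.015)],(0,255,0)),([(.06,-.095,.06),(.06,.095,.06)],(0,0,255)),([(-.045,.1,.06),(.045,.1,.06)],(255,0,0))]:
    q=(proj(c,S(poly,st))-[x0,y0]+.5)*s; cv2.polylines(im,[q.astype(int)],True,col,1)
cv2.imwrite('pics/c1.png',im)
E
```

```text
[ 0.58525762  0.01333778 -0.03127827]
```

View pics/c1.png

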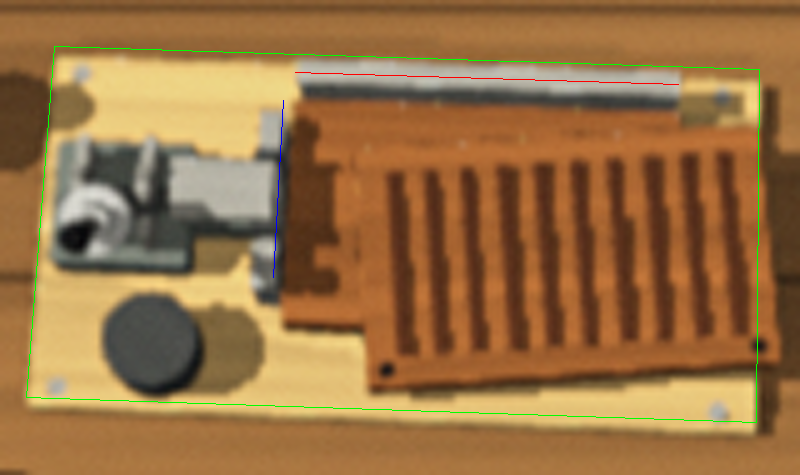

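The crop shows the brown ribbed board resting on the lower half, short of both fences. That is the one meant, not a blue look-alike. The station estimate is about 4 mm too far in x. Next I'll look from near.

Emit:
carry_out(
  commands=[
    [0,[0,0,0],[0,0,-0.1]],
    [0,[0,0,0],[0,0,-0.1]],
    [0,[-30,-44,-6],[0,0,0]],
    [0,[-30,-44,-6],[0,0,0]],
    [0,[-30,-44,-6],[0,0,0]],
    [0,[-30,-44,-6],[0,0,0]],
    [0,[-30,-44,-6],[0,0,0]],
    [0,[-30,-44,-6],[0,0,0]],
    [0,[-30,-44,-6],[0,0,0]],
    [0,[-30,-44,-6],[0,0,0]],
  ],
)

```text
time_s: 2.6
ee_pos: [0.3559, 0.1739, 0.2539]
eef_rot: [3.141, 0.001, 3.109]
force: [1.3, 0.7, -0.1]
grip_width: 0.0939
grip_force: 0.0
```

Emit:
carry_out(
  commands=[
    [0,[-30,-44,-6],[0,0,0]],
    [0,[-30,-44,-6],[0,0,0]],
    [0,[-30,-44,-6],[0,0,0]],
    [0,[-30,-44,-6],[0,0,0]],
    [0,[0,0,0],[0,0,0]],
  ],
)

```text
time_s: 3.22
ee_pos: [0.4703, -0.0067, 0.2772]
eef_rot: [-3.141, -0.0, 3.105]
force: [1.3, -0.9, 0.3]
grip_width: 0.094
grip_force: 0.0
```

```bash
python3 - <<'E'
from h import *
c=ctrl.camera('wrist'); cv2.imwrite('pics/w1.png',c['img'])
Rm=cv2.Rodrigues(np.array(c['rvec'],float))[0];print('cam',-Rm.T@np.ravel(c['tvec']),Rm[2])
for t in ['far_fence','left_fence','cover_mid','lever_pivot','collar_grip','puck']:
    print(t,[(np.round(d['at'],4).tolist(),round(d['score'],2)) for d in ctrl.place_of(t,'wrist')][:3])
o=ctrl.get_obs();print(o['time_s'],o['ee_pos'],o['eef_rot'],o['force'])
E
```

```text
cam [ 0.38843368 -0.00359458  0.45784503] [ 0.27277612 -0.00960627 -0.96202958]
far_fence [([0.6451, 0.0111, 0.0594], 0.93)]
left_fence [([0.5872, 0.1134, 0.0646], 0.8)]
cover_mid [([0.5549, -0.0262, 0.0514], 0.64)]
lever_pivot [([0.5907, 0.1935, 0.0516], 0.87)]
collar_grip [([0.5577, 0.1925, 0.1161], 0.73)]
puck [([0.5217, 0.1758, 0.0132], 0.73), ([0.4225, 0.2339, 0.004], 0.59)]
3.575 [ 0.46908721 -0.00352653  0.27763292] [3.14158107e+00 3.65141815e-04 3.11021634e+00] [ 0.67011282 -0.52544595 -0.12233962]
```

View pics/w1.png

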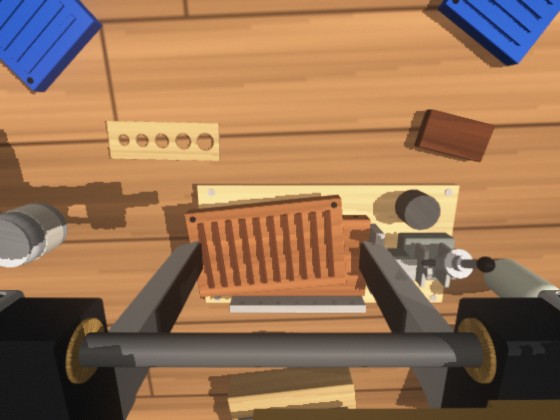

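Wrist view, upside-down: the board is at (270,247), the bed's near corners at (199,185) and (459,185), the far fence at (297,303), the lever ball at (486,265), and the puck at (418,208).

```bash
python3 - <<'E'
from h import *
from scipy.optimize import least_squares
w=ctrl.camera('wrist'); t=ctrl.camera('top')
a=[((-.1,-.14,.015),(199,185)),((-.1,.225,.015),(459,185))]
b=[((.085,.225,.015),np.array((55,50))/5+[181.5,147.5]),((-.1,.225,.015),np.array((28,405))/5+[181.5,147.5]),((-.1,-.14,.015),np.array((757,432))/5+[181.5,147.5])]
for cam,l in((w,a),(t,b)):
  for p,uv in l: print(p,pix2z(cam,uv,.015))
f=lambda s,A,B: np.concatenate([(S(p,s)[0]-pix2z(w,uv,.015)[0])[:2] for p,uv in A]+[(S(p,s)[0]-pix2z(t,uv,.015)[0])[:2] for p,uv in B])
for A,B in((a,[]),([],b),(a,b)): print(least_squares(f,[.58,.01,0],args=(A,B)).x)
# board corner holes / corners top at z=.062: wrist
print('board',pix2z(w,[(187,213),(341,197),(348,289),(202,299)],.062))
print('boardtop',pix2z(t,np.array([(368,388),(778,360),(758,128),(362,150)])/5+[181.5,147.5],.062))
im=cv2.resize(w['img'][170:330,170:500],None,fx=2.4,fy=2.4,interpolation=cv2.INTER_CUBIC); cv2.imwrite('pics/w2.png',im)
E
```

```text
(-0.1, -0.14, 0.015) [[ 0.4746372  -0.11658282  0.015     ]]
(-0.1, 0.225, 0.015) [[0.4860294  0.24476022 0.015     ]]
(0.085, 0.225, 0.015) [[0.67522539 0.23503078 0.015     ]]
(-0.1, 0.225, 0.015) [[0.48831572 0.2403538  0.015     ]]
(-0.1, -0.14, 0.015) [[ 0.47619604 -0.12357132  0.015     ]]
[ 0.57894439  0.01845864 -0.03151693]
[ 0.58127961  0.01266185 -0.03493659]
[ 0.58012293  0.01472737 -0.03690611]
board [[ 0.50100693 -0.12319893  0.062     ]
 [ 0.48627966  0.0720766   0.062     ]
 [ 0.61571595  0.08414791  0.062     ]
 [ 0.62473452 -0.11625092  0.062     ]]
boardtop [[ 0.4885021   0.06796091  0.062     ]
 [ 0.50296277 -0.12910783  0.062     ]
 [ 0.61954708 -0.1220249   0.062     ]
 [ 0.6074466   0.07262777  0.062     ]]
```

View pics/w2.png

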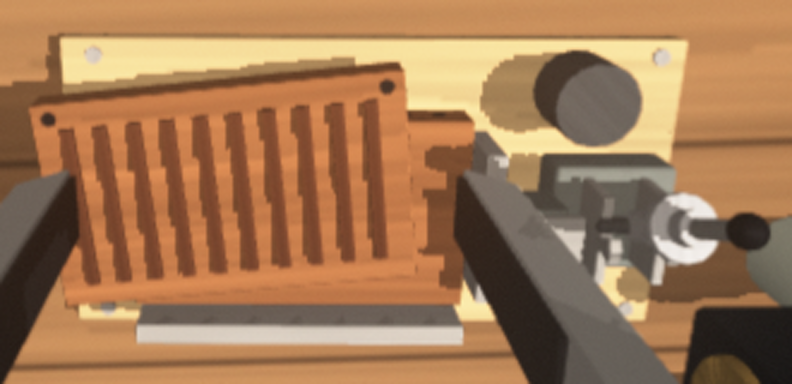

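Emit:
carry_out(
  commands=[
    [0,[1,-5,46],[0,0,0]],
    [0,[1,-5,46],[0,0,0]],
    [0,[1,-6,46],[0,0,0]],
    [0,[1,-5,46],[0,0,0]],
    [0,[1,-5,46],[0,0,0]],
    [0,[0,0,1],[0,0,0.004]],
    [0,[0,0,0],[0,0,0]],
  ],
)

```text
time_s: 4.55
ee_pos: [0.4644, -0.0301, 0.048]
eef_rot: [-3.141, 0.002, 3.105]
force: [1.2, 0.4, 0.3]
grip_width: 0.094
grip_force: 0.0
```

Emit:
carry_out(
  commands=[
    [0,[-7,0,2],[0,0,0]],
    [0,[-7,0,0],[0,0,0]],
    [0,[-6,0,0],[0,0,0]],
    [0,[-6,0,0],[0,0,0]],
    [0,[-6,0,0],[0,0,0]],
    [0,[-4,0,0],[0,0,0]],
    [0,[-3,0,0],[0,0,0]],
    [0,[0,0,0],[0,0,0]],
  ],
)

```text
time_s: 5.55
ee_pos: [0.5027, -0.0317, 0.0444]
eef_rot: [-3.142, 0.0, 3.105]
force: [0.0, 0.0, -1.0]
grip_width: 0.0943
grip_force: 0.0
```

```bash
python3 - <<'E'
from h import *
st=(.5805,.0135,-.035)
o=ctrl.get_obs();print(o['time_s'],o['ee_pos'],o['eef_rot'],o['force'],o['moment'])
c=ctrl.camera('top'); s=5; x0,y0=182,148
im=cv2.resize(c['img'][y0:y0+95,x0:x0+160],None,fx=s,fy=s,interpolation=cv2.INTER_CUBIC)
cv2.imwrite('pics/c2.png',im)
E
```

```text
5.55 [ 0.50272585 -0.03166615  0.04439757] [-3.14150846e+00  3.25521147e-04  3.10469669e+00] [ 0.04256768  0.01796277 -0.97160715] [-0.02356334  0.03275363  0.02341683]
```

View pics/c2.png

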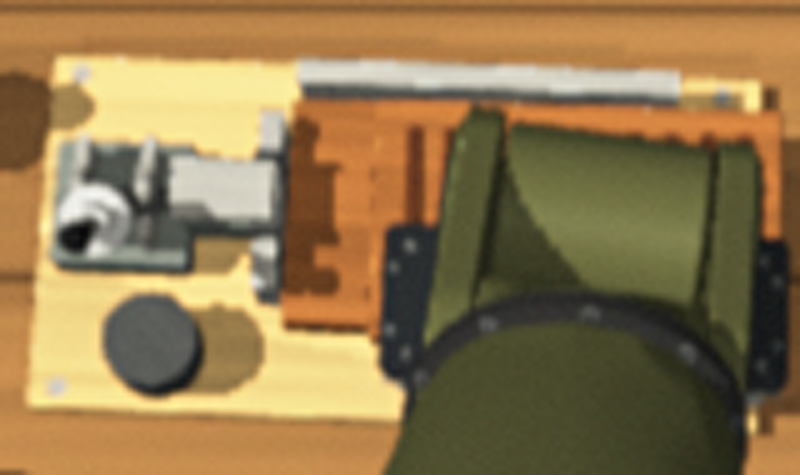

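The top crop shows the board squared (its left edge at column 375 is vertical) and nearly at the far fence. I'll keep pushing.

Emit:
carry_out(
  commands=[
    [0,[-2,0,-1],[0,0,0]],
    [0,[-2,0,0],[0,0,0]],
    [0,[-2,0,0],[0,0,0]],
    [0,[0,0,0],[0,0,0]],
  ],
)

```text
time_s: 6.1
ee_pos: [0.5088, -0.0319, 0.0455]
eef_rot: [-3.142, 0.0, 3.105]
force: [-0.2, -1.1, 0.4]
grip_width: 0.0939
grip_force: 0.0
```

Emit:
carry_out(
  commands=[
    [0,[-1,0,0],[0,0,0]],
    [0,[-1,0,0],[0,0,0]],
    [0,[0,0,0],[0,0,0]],
  ],
)

```text
time_s: 6.48
ee_pos: [0.5106, -0.0319, 0.0454]
eef_rot: [-3.142, 0.0, 3.105]
force: [-1.4, 0.6, 0.6]
grip_width: 0.0939
grip_force: 0.5
```

Emit:
carry_out(
  commands=[
    [0,[-1,0,0],[0,0,0]],
    [0,[-1,0,0],[0,0,0]],
    [0,[0,0,0],[0,0,0]],
  ],
)

```text
time_s: 6.85
ee_pos: [0.5108, -0.032, 0.0454]
eef_rot: [-3.142, -0.004, 3.105]
force: [-15.4, -0.4, 12.8]
grip_width: 0.0942
grip_force: 7.8
```

Emit:
carry_out(
  commands=[
    [0,[-1,0,0],[0,0,0]],
    [0,[-1,0,0],[0,0,0]],
    [0,[0,0,0],[0,0,0]],
  ],
)

```text
time_s: 7.22
ee_pos: [0.511, -0.032, 0.0454]
eef_rot: [-3.142, -0.009, 3.105]
force: [-31.3, -0.7, 25.3]
grip_width: 0.094
grip_force: 16.0
```

Emit:
carry_out(
  commands=[
    [0,[6,0,0],[0,0,0]],
    [0,[6,0,0],[0,0,0]],
    [0,[0,0,-40],[0,0,0]],
    [0.36,[0,0,-40],[0,0,0]],
    [0.36,[-25,-44,0],[0,0,0]],
    [0.36,[-25,-44,0],[0,0,0]],
    [0.36,[-26,-44,0],[0,0,0]],
    [0.36,[0,0,0],[0,0,0.174]],
    [0.36,[0,0,0],[0,0,0.174]],
    [0.36,[0,0,0],[0,0,0.174]],
  ],
)

```text
time_s: 8.48
ee_pos: [0.5736, -0.1665, 0.1252]
eef_rot: [3.142, 0.0, 2.577]
force: [0.9, -0.5, 0.1]
grip_width: 0.0602
grip_force: 0.0
```

Emit:
carry_out(
  commands=[
    [0.36,[0,0,0],[0,0,0.174]],
    [0.36,[0,0,0],[0,0,0.174]],
    [0.36,[0,0,0],[0,0,0.174]],
    [0.36,[0,0,0],[0,0,0.174]],
    [0.36,[0,0,0],[0,0,0.174]],
    [0.36,[0,0,0],[0,0,0.177]],
    [0.36,[0,0,0],[0,0,0]],
  ],
)

```text
time_s: 9.35
ee_pos: [0.5736, -0.1663, 0.1254]
eef_rot: [3.141, 0.0, 1.537]
force: [-0.7, -0.4, 0.3]
grip_width: 0.0609
grip_force: 0.0
```

```bash
python3 - <<'E'
from h import *
c=ctrl.camera('wrist'); cv2.imwrite('pics/w3.png',c['img'])
for n in('wrist','top','side'):
  if n!='wrist': ctrl.camera(n)
  for t in ['cover_mid','far_fence']: print(n,t,[(np.round(d['at'],4).tolist(),round(d['score'],2)) for d in ctrl.place_of(t,n)][:2])
E
```

```text
wrist cover_mid [([0.5797, -0.0347, 0.0475], 0.58)]
wrist far_fence []
top cover_mid [([0.5792, -0.0375, 0.0531], 0.92), ([0.2227, 0.2992, 0.0112], 0.74)]
top far_fence [([0.644, 0.0113, 0.0608], 0.72)]
side cover_mid [([0.2189, 0.3011, 0.008], 0.64), ([0.5804, -0.0334, 0.0521], 0.62)]
side far_fence [([0.6421, 0.0122, 0.054], 0.91)]
```

View pics/w3.png

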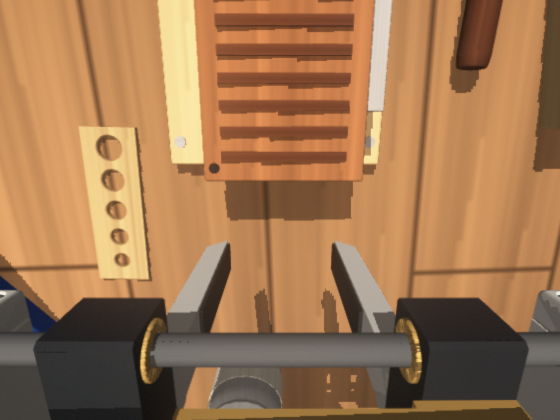

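The wrist view shows the board flush along the far fence (column 370), with its right edge at row 180. The fingers are clear of it. Descend and push in +y.

Emit:
carry_out(
  commands=[
    [0.36,[0,0,40],[0,0,0]],
    [0.36,[0,0,40],[0,0,0]],
    [0.36,[8,0,0],[0,0,0]],
    [0.36,[7,0,0],[0,0,0]],
    [0.36,[6,0,0],[0,0,0]],
    [0.36,[6,0,0],[0,0,0]],
    [0.36,[6,0,0],[0,0,0]],
    [0.36,[6,0,0],[0,0,0]],
    [0.36,[6,0,0],[0,0,0]],
    [0.36,[6,0,0],[0,0,0]],
  ],
)

```text
time_s: 11.05
ee_pos: [0.5753, -0.115, 0.0454]
eef_rot: [-3.141, 0.0, 1.536]
force: [0.0, -3.3, 2.5]
grip_width: 0.0606
grip_force: 1.3
```

Emit:
carry_out(
  commands=[
    [0.36,[6,0,0],[0,0,0]],
    [0.36,[5,0,0],[0,0,0]],
    [0.36,[3,0,0],[0,0,0]],
    [0.36,[2,0,0],[0,0,0]],
    [0.36,[0,0,0],[0,0,0]],
  ],
)

```text
time_s: 11.68
ee_pos: [0.5758, -0.0991, 0.0453]
eef_rot: [-3.141, -0.0, 1.536]
force: [-0.1, -0.2, -0.3]
grip_width: 0.0599
grip_force: 0.0
```

Emit:
carry_out(
  commands=[
    [0.36,[2,0,0],[0,0,0]],
    [0.36,[1,0,0],[0,0,0]],
    [0.36,[1,0,0],[0,0,0]],
    [0.36,[0,0,0],[0,0,0]],
  ],
)

```text
time_s: 12.18
ee_pos: [0.5759, -0.0969, 0.0453]
eef_rot: [-3.141, 0.002, 1.536]
force: [-1.5, -11.8, -1.0]
grip_width: 0.0601
grip_force: 6.2
```

Emit:
carry_out(
  commands=[
    [0.36,[1,0,0],[0,0,0]],
    [0.36,[1,0,0],[0,0,0]],
    [0.36,[0,0,0],[0,0,0]],
  ],
)

```text
time_s: 12.55
ee_pos: [0.5759, -0.0967, 0.0455]
eef_rot: [3.142, 0.005, 1.535]
force: [-2.1, -25.0, -0.5]
grip_width: 0.06
grip_force: 12.7
```

Emit:
carry_out(
  commands=[
    [0.36,[-8,0,0],[0,0,0]],
    [0.36,[-8,0,0],[0,0,0]],
    [0.36,[0,0,-40],[0,0,0]],
    [0.2,[0,0,-40],[0,0,0]],
    [0,[0,0,0],[0,0,-0.174]],
    [0,[0,0,0],[0,0,-0.174]],
    [0,[0,0,0],[0,0,-0.174]],
    [0,[0,0,0],[0,0,-0.174]],
    [0,[0,0,0],[0,0,-0.174]],
    [0,[0,0,0],[0,0,-0.174]],
  ],
)

```text
time_s: 13.8
ee_pos: [0.5755, -0.1092, 0.1254]
eef_rot: [3.141, -0.0, 2.586]
force: [-0.7, -0.4, 0.3]
grip_width: 0.0941
grip_force: 0.0
```

Emit:
carry_out(
  commands=[
    [0,[0,0,0],[0,0,-0.174]],
    [0,[0,0,0],[0,0,-0.174]],
    [0,[0,0,0],[0,0,-0.177]],
    [0,[30,35,0],[0,0,0]],
    [0,[30,35,0],[0,0,0]],
    [0,[30,35,0],[0,0,0]],
    [0,[0,0,40],[0,0,0]],
    [0,[0,0,40],[0,0,0]],
    [0,[0,0,0],[0,0,0]],
  ],
)

```text
time_s: 14.92
ee_pos: [0.488, -0.0009, 0.0436]
eef_rot: [3.141, -0.005, 3.105]
force: [-0.8, 0.3, 0.8]
grip_width: 0.0939
grip_force: 0.0
```

```bash
python3 - <<'E'
from h import *
for n in('top','side'):
  ctrl.camera(n)
  for t in ['cover_mid','far_fence','left_fence','collar_grip','lever_pivot']: print(n,t,[(np.round(d['at'],4).tolist(),round(d['score'],2)) for d in ctrl.place_of(t,n)][:2])
E
```

```text
top cover_mid [([0.2219, 0.2985, 0.013], 0.93), ([0.2305, -0.333, 0.013], 0.85)]
top far_fence [([0.6404, 0.0128, 0.0626], 0.75)]
top left_fence [([0.5878, 0.1107, 0.0585], 0.75), ([0.5827, 0.0096, 0.054], 0.46)]
top collar_grip [([0.5589, 0.1956, 0.1157], 0.73)]
top lever_pivot [([0.5907, 0.1874, 0.0493], 0.82)]
side cover_mid [([0.2316, -0.3307, 0.0147], 0.94), ([0.2243, 0.302, 0.0112], 0.67)]
side far_fence []
side left_fence [([0.5912, 0.1139, 0.0607], 0.93)]
side collar_grip []
side lever_pivot [([0.5889, 0.1927, 0.0466], 0.78), ([0.4216, 0.2265, -0.0009], 0.17)]
```

Emit:
carry_out(
  commands=[
    [0,[-7,0,-1],[0,0,0]],
    [0,[-7,0,-1],[0,0,0]],
    [0,[-5,0,0],[0,0,0]],
    [0,[-3,0,0],[0,0,0]],
    [0,[-1,0,0],[0,0,0]],
    [0,[-1,0,0],[0,0,0]],
    [0,[-1,0,0],[0,0,0]],
    [0,[0,0,0],[0,0,0]],
  ],
)

```text
time_s: 16.52
ee_pos: [0.512, -0.002, 0.0473]
eef_rot: [-3.141, -0.006, 3.105]
force: [-19.8, -0.7, 16.7]
grip_width: 0.094
grip_force: 10.3
```

The force rises at the same place, so the board is flush on both fences. Now back off, rise and tilt to the lever's lean.

Emit:
carry_out(
  commands=[
    [0,[7,0,0],[0,0,0]],
    [0,[7,0,0],[0,0,0]],
    [0,[7,0,-50],[0,0,0]],
    [0,[0,0,-55],[0,0,0]],
    [0,[0,0,-50],[0,0,0]],
    [0,[0,0,0],[0,-0.14,0]],
    [0,[0,0,0],[0,-0.14,0]],
    [0,[0,0,0],[0,-0.14,0]],
    [0,[0,0,0],[0,0,0]],
  ],
)

```text
time_s: 17.65
ee_pos: [0.4923, -0.0012, 0.2023]
eef_rot: [3.142, 0.42, 3.105]
force: [0.4, 1.0, 0.3]
grip_width: 0.0939
grip_force: 0.0
```

```bash
cat >> h.py <<'E'
ST=(.581,.012,-.035)
def pose():
    o=ctrl.get_obs(); return np.array(o['ee_pos']),R.from_euler('xyz',o['eef_rot'])
def lever_tcp(a,r,piv):
    th=.42-a; c,s=np.cos(ST[2]),np.sin(ST[2]); ux=-np.sin(th)
    p=np.array(piv)+r*np.array([ux*c,ux*s,np.cos(th)])
    x=np.array([-np.cos(th)*c,-np.cos(th)*s,-np.sin(th)]); z=-(p-piv)/r; 
    return p,R.from_matrix(np.c_[x,np.cross(z,x),z])
def delta(p,r):
    q,Q=pose(); print('shift mm',np.round(Q.inv().apply(p-q)*1e3,1),'turn',np.round((Q.inv()*r).as_rotvec(),3))
PIV=np.array([.588,.192,.05])
E
python3 - <<'E'
from h import *
c=ctrl.camera('wrist'); cv2.imwrite('pics/w4.png',c['img'])
print(ctrl.get_obs()['time_s'],pose()[0]); delta(*lever_tcp(0,.151,PIV))
for n in('wrist','top','side'):
  if n!='wrist':ctrl.camera(n)
  for t in ['cover_mid','far_fence','left_fence','collar_grip','lever_pivot']: print(n,t,[(np.round(d['at'],4).tolist(),round(d['score'],2)) for d in ctrl.place_of(t,n)][:2])
E
```

```text
17.7 [ 0.49308953 -0.00126195  0.20277968]
shift mm [-17.8 196.5  24.2] turn [-0.001 -0.001 -0.002]
wrist cover_mid [([0.5783, 0.0102, 0.0525], 0.92)]
wrist far_fence [([0.6439, 0.0067, 0.0574], 0.83)]
wrist left_fence [([0.5868, 0.1132, 0.0646], 0.93)]
wrist collar_grip [([0.5592, 0.1899, 0.1147], 0.58)]
wrist lever_pivot [([0.5908, 0.1942, 0.0501], 0.59)]
top cover_mid [([0.2321, -0.3324, 0.0154], 0.95), ([0.2231, 0.2982, 0.0121], 0.8)]
top far_fence [([0.6423, 0.0099, 0.0586], 0.93)]
top left_fence [([0.5881, 0.112, 0.0607], 0.62)]
top collar_grip [([0.5602, 0.1961, 0.1159], 0.55), ([0.4214, 0.2276, -0.0035], 0.46)]
top lever_pivot [([0.5893, 0.1891, 0.0529], 0.77)]
side cover_mid [([0.2273, -0.332, 0.0087], 0.91), ([0.5796, 0.0136, 0.05], 0.75)]
side far_fence [([0.6476, 0.013, 0.0561], 0.73)]
side left_fence [([0.5888, 0.1133, 0.0593], 0.69)]
side collar_grip [([0.5609, 0.1925, 0.1155], 0.56)]
side lever_pivot [([0.5882, 0.1933, 0.0488], 0.63)]
```

View pics/w4.png

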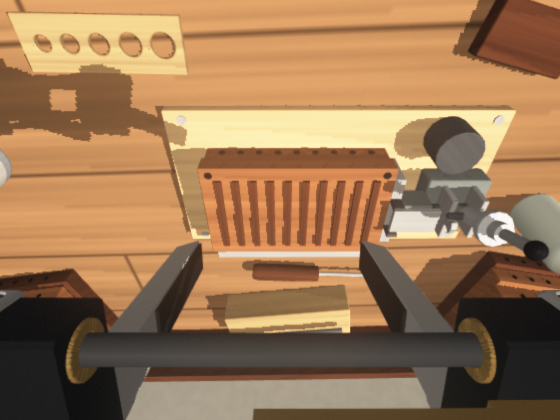

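The wrist view shows the board touching both the far fence (row 252) and the left fence (column 395). The collar is at (495,229) and the ball at (535,250). Next I move over the lever.

Emit:
carry_out(
  commands=[
    [0,[0,49,0],[0,0,0]],
    [0,[0,49,0],[0,0,0]],
    [0,[0,49,0],[0,0,0]],
    [0,[0,49,0],[0,0,0]],
    [0,[-9,0,0],[0,0,0]],
    [0,[-9,0,12],[0,0,0]],
    [0,[0,0,12],[0,0,0]],
    [0,[0,0,0],[0,0,0]],
  ],
)

```text
time_s: 19.55
ee_pos: [0.5268, 0.1923, 0.1863]
eef_rot: [-3.14, 0.418, 3.103]
force: [0.2, 0.3, -0.1]
grip_width: 0.0939
grip_force: 0.0
```

```bash
python3 - <<'E'
from h import *
print(ctrl.get_obs()['time_s'],pose()[0]); delta(*lever_tcp(0,.051,PIV))
for n in('wrist','top','side'):
  c=ctrl.camera(n)
  if n=='wrist': cv2.imwrite('pics/w5.png',c['img'])
  for t in ['collar_grip','lever_pivot']: print(n,t,[(np.round(d['at'],4).tolist(),round(d['score'],2)) for d in ctrl.place_of(t,n)][:2])
E
```

```text
19.55 [0.52681724 0.19233003 0.18626752]
shift mm [-0.5  2.  98.4] turn [-0.002 -0.002 -0.003]
wrist collar_grip [([0.5579, 0.1926, 0.1147], 0.61)]
wrist lever_pivot [([0.5913, 0.1917, 0.0495], 0.72)]
top collar_grip [([0.5592, 0.1954, 0.1134], 0.51)]
top lever_pivot [([0.588, 0.1913, 0.0493], 0.84)]
side collar_grip [([0.5609, 0.1909, 0.1163], 0.53)]
side lever_pivot [([0.5893, 0.1934, 0.0466], 0.84)]
```

View pics/w5.png

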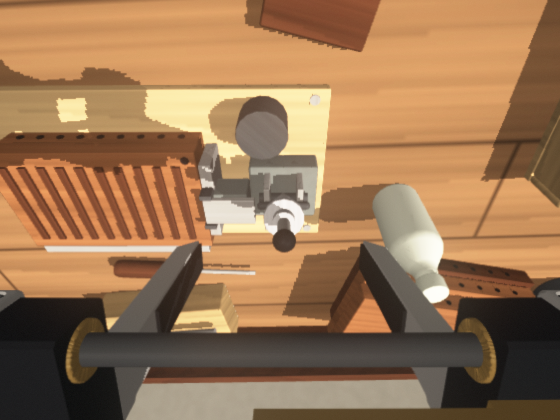

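The ball (284,240) and collar (284,217) lie centred between the fingers. Descend along the lever and pinch.

Emit:
carry_out(
  commands=[
    [0,[0,0,25],[0,0,0]],
    [0,[0,0,25],[0,0,0]],
    [0,[0,0,20],[0,0,0]],
    [0,[0,1,18],[0,0,0]],
    [0,[0,0,10],[0,0,0]],
    [0,[0,0,0],[0,0,0]],
  ],
)

```text
time_s: 20.75
ee_pos: [0.5668, 0.1931, 0.0981]
eef_rot: [-3.141, 0.419, 3.105]
force: [-0.3, -0.3, 0.2]
grip_width: 0.094
grip_force: 0.0
```

Emit:
carry_out(
  commands=[
    [1,[0,0,0],[0,0,0]],
    [1,[0,0,0],[0,0,0]],
    [1,[0,0,0],[0,0,0]],
    [1,[0,0,0],[0,0,0]],
    [1,[0,0,0],[0,0,0]],
  ],
  squeeze=25,
)

```text
time_s: 21.38
ee_pos: [0.5669, 0.1932, 0.0985]
eef_rot: [3.142, 0.42, 3.105]
force: [-0.1, 0.4, 0.3]
grip_width: 0.0472
grip_force: 0.0
```

Emit:
carry_out(
  commands=[
    [1,[0,0,0],[0,0,0]],
    [1,[0,0,0],[0,0,0]],
    [1,[0,0,0],[0,0,0]],
    [1,[0,0,0],[0,0,0]],
  ],
)

```text
time_s: 21.88
ee_pos: [0.5669, 0.1931, 0.0984]
eef_rot: [-3.141, 0.42, 3.105]
force: [0.2, -0.5, 0.6]
grip_width: 0.033
grip_force: 25.0
```

Emit:
carry_out(
  commands=[
    [1,[0,0,-3],[0,0,0]],
    [1,[0,0,-3],[0,0,0]],
    [1,[0,0,-3],[0,0,0]],
    [1,[0,0,-3],[0,0,0]],
    [1,[0,0,0],[0,0,0]],
  ],
)

```text
time_s: 22.5
ee_pos: [0.5619, 0.1933, 0.1095]
eef_rot: [-3.142, 0.42, 3.105]
force: [2.6, -2.4, -4.3]
grip_width: 0.0332
grip_force: 25.0
```

```bash
python3 - <<'E'
from h import *
o=ctrl.get_obs();Q=pose()[1]
print(o['time_s'],'F tool',Q.inv().apply(o['force']),o['grip_width']); delta(*lever_tcp(0,.063,PIV))
ctrl.camera('wrist');ctrl.camera('side')
for n in('wrist','side'): print([(np.round(d['at'],4).tolist(),round(d['score'],2)) for d in ctrl.place_of('collar_grip',n)][:2])
E
```

```text
22.5 F tool [-0.66500209 -2.32046045  5.01458118] 0.033169989659235614
shift mm [ 0.4 -0.4  1.9] turn [-0.001 -0.    -0.002]
[([0.5538, 0.1907, 0.1274], 0.89)]
[([0.5878, 0.1146, 0.06], 0.63), ([0.5543, 0.1924, 0.1278], 0.42)]
```

Emit:
carry_out(
  commands=[
    [1,[-5.4,0,0.2],[0,0.084,0]],
    [1,[-5.4,0,0.2],[0,0.084,0]],
    [1,[-5.4,0,0.2],[0,0.084,0]],
    [1,[-5.4,0,0.2],[0,0.084,0]],
    [1,[0,0,0],[0,0,0]],
  ],
)

```text
time_s: 23.32
ee_pos: [0.5834, 0.1925, 0.1141]
eef_rot: [3.142, 0.084, 3.104]
force: [-0.2, 0.0, -4.1]
grip_width: 0.0333
grip_force: 25.0
```

```bash
python3 - <<'E'
from h import *
o=ctrl.get_obs();Q=pose()[1]
print(o['time_s'],'F tool',Q.inv().apply(o['force']),o['grip_width']); delta(*lever_tcp(.336,.0645,PIV))
E
```

```text
23.325 F tool [ 5.35038985e-01 -7.97031481e-04  4.05281122e+00] 0.03327349326803998
shift mm [ 0.7 -0.3 -0.2] turn [-0.    -0.    -0.002]
```

Smooth: spring force only. Continue to the far end.

Emit:
carry_out(
  commands=[
    [1,[-5.4,0,0.2],[0,0.084,0]],
    [1,[-5.4,0,0.2],[0,0.084,0]],
    [1,[-5.4,0,0.2],[0,0.084,0]],
    [1,[-5.4,0,0.2],[0,0.084,0]],
    [1,[-5.4,0,0.2],[0,0.084,0]],
    [1,[-5.4,0,0.2],[0,0.084,0]],
    [1,[0,0,0],[0,0,0]],
  ],
)

```text
time_s: 24.2
ee_pos: [0.6141, 0.1915, 0.1076]
eef_rot: [-3.14, -0.421, 3.104]
force: [-1.1, -1.1, -3.5]
grip_width: 0.0333
grip_force: 25.0
```

```bash
python3 - <<'E'
from h import *
o=ctrl.get_obs();Q=pose()[1]
print(o['time_s'],'F tool',Q.inv().apply(o['force']),o['grip_width']); delta(*lever_tcp(.84,.0645,PIV))
E
```

```text
24.2 F tool [-0.44331038 -1.1673965   3.6098772 ] 0.03330096262743706
shift mm [ 0.3 -0.4 -1.2] turn [-0.    -0.001 -0.002]
```

Emit:
carry_out(
  commands=[
    [1,[-1,0,0],[0,0,0]],
    [1,[0,0,3],[0,0,0]],
    [1,[0,0,3],[0,0,0]],
    [1,[0,0,3],[0,0,0]],
    [1,[0,0,3],[0,0,0]],
    [1,[0,0,0],[0,0,0]],
  ],
)

```text
time_s: 24.95
ee_pos: [0.6103, 0.1916, 0.0984]
eef_rot: [3.142, -0.42, 3.105]
force: [-5.4, -1.8, -1.9]
grip_width: 0.0329
grip_force: 25.0
```

Emit:
carry_out(
  commands=[
    [0,[0,0,0],[0,0,0]],
    [0,[0,0,0],[0,0,0]],
    [0,[0,0,0],[0,0,0]],
    [0,[0,0,0],[0,0,0]],
    [0,[0,0,0],[0,0,0]],
    [0,[0,0,-10],[0,0,0]],
    [0,[0,0,-25],[0,0,0]],
    [0,[0,0,-35],[0,0,0]],
    [0,[0,0,-40],[0,0,0]],
    [0,[0,0,-20],[0,0,0]],
  ],
)

```text
time_s: 26.2
ee_pos: [0.6643, 0.1894, 0.2198]
eef_rot: [3.141, -0.417, 3.105]
force: [0.1, -0.3, -1.1]
grip_width: 0.0943
grip_force: 0.0
```

```bash
python3 - <<'E'
from h import *
o=ctrl.get_obs();print(o['time_s'],o['ee_pos'],o['force'],o['grip_width'])
ims=[]
for n in('wrist','top','side'):
  c=ctrl.camera(n)
  if n!='top': ims.append(c['img'][100:330,150:470] if n=='wrist' else cv2.resize(c['img'][120:260,230:390],(320,280))[:230])
  for t in ['collar_grip','cover_mid','lever_pivot']: print(n,t,[(np.round(d['at'],4).tolist(),round(d['score'],2)) for d in ctrl.place_of(t,n)][:2])
cv2.imwrite('pics/f.png',np.hstack(ims))
p,_=lever_tcp(.84,.07,PIV);print('expected grip down',p)
E
```

```text
26.2 [0.66430847 0.18944846 0.21983684] [ 0.10934717 -0.2915109  -1.07081797] 0.09425015423241102
wrist collar_grip []
wrist cover_mid [([0.5793, 0.0114, 0.0502], 0.58)]
wrist lever_pivot [([0.594, 0.1908, 0.0512], 0.72)]
top collar_grip []
top cover_mid [([0.5815, 0.0068, 0.0535], 0.88), ([0.2307, -0.3315, 0.0136], 0.74)]
top lever_pivot []
side collar_grip [([0.6172, 0.1933, 0.1139], 0.62)]
side cover_mid [([0.5803, 0.0114, 0.0497], 0.95), ([0.2308, -0.3322, 0.0112], 0.71)]
side lever_pivot [([0.5878, 0.1949, 0.0494], 0.7)]
expected grip down [0.61652575 0.19100119 0.11391623]
```

View pics/f.png

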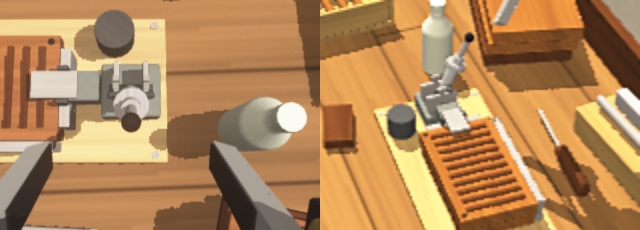

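The composite shows the tongue out over the board at (52,84), the lever leaning to the far side, the collar down where expected, and the board still flush. Handing in.

```bash
python3 -c "
from station import ctrl
print(ctrl.hand_in())"
```

```text
the job is handed in; nothing more can be done
None
```

The job is handed in; no verdict came back. In the last pictures the board sat flush against both fences, the lever was at its far end with the tongue out over the board, the collar was back down, and the gripper was clear.

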